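Load the reference disc into the reader and start the check

TASK

The white reference disc lies loose on the reader's open drawer: without picking it up, nudge it along the drawer with the fingertips until it drops over the rim and lies flat in its round well. Then push the drawer fully home and press the green start key all the way down and let it come up again. Treat the disc gently, and leave the things standing round the reader where they are.

Things in the scene. Friction and masses are not known exactly. Their poses are not given: they have to be found in the camera images.
- reader: White and grey bench reader, fixed. Origin on the bench (z = 0) below the middle of the drawer slot, in the plane of its front face; x points into the reader (125 mm deep), y to its left, z up. The body reaches from 58 mm left to 106 mm right of the origin. Its front 55 mm is 56 mm high and flat on top; behind that a panel slopes up at 42 degrees to 98 mm.
- drawer (a joint): Sliding drawer of the reader, in m: 0 = fully out, grows as it is pushed into the reader (along the reader's x), 0.095 = fully home. It slides against about 2.5 N of friction plus damping and stays where it is left. It is pushed by its grey front bar or anywhere on it.
- well (a point): Middle of the round well's mouth, level with the drawer's flat grey top (24 mm above the bench), moves with the drawer, axes as the reader's. Well 43 mm across, 9 mm deep, flat black floor; 30 mm in front of the reader's face when the drawer is fully out. The top is 86 mm wide and reaches 68 mm in front of the well. The slot leaves 5 mm above it: the disc passes only when down in the well.
- drawer_front (a point): Middle of the front face of the drawer's front bar, 14 mm above the bench; moves with the drawer, axes as the reader's. The bar is 96 mm wide, 8 mm thick and reaches from 4 to 24 mm above the bench. With the drawer home the face stands 11 mm in front of the reader.
- disc_center (a point): Centre (half-way up) of the loose reference disc: white ceramic face in a steel ring, 40 mm across, 8 mm thick, about 50 g. It starts flat on the drawer's grey top, in front of the well, its centre 4 mm above that top and about 36 to 51 mm from the well's middle. In the well its centre lies 5 mm below the drawer's top and its face 1 mm below it.
- start_key (a joint): Travel of the start key in m: 0 = up, 0.005 = fully down. A spring brings it up again; fully down takes 4 N.
- start_key_top (a point): Middle of the top of the green round start key, 22 mm across, on the flat top of the reader's front, to the right of the drawer slot. It stands 17 mm above that flat top (73 mm above the bench) and is pressed straight down. Axes as the reader's.
- timer: White bench timer, 56 x 62 x 16 mm, lying to the right of the drawer; leave alone. Origin at the centre of its underside.
- filter_tin: Round tin with green lid, 58 mm across, 24 mm high, to the left of the drawer; leave alone. Origin at the centre of its underside.
- septa_pot: White pot with orange lid, 40 mm across, 42 mm high, at the reader's left flank; leave alone. Origin at the centre of its underside.
- amber: Amber glass bottle with black cap, 52 mm across, 105 mm high; leave alone. Origin at the centre of its underside.
- bottle_blue: Clear bottle with blue cap, 86 mm across, 181 mm high; leave alone. Origin at the centre of its underside. It stands beside the tall instrument stack that fills the left of the bench (y above 0.45, x above 0.37, higher than the arm's wrist): keep the arm clear of that.
- bottle_violet: Clear bottle with violet cap, 66 mm across, 142 mm high; leave alone. Origin at the centre of its underside.
- usb: Blue memory stick, 18 x 54 x 8 mm, lying near the front edge; leave alone. Origin at the centre of its underside.
- calc: Black calculator, 70 x 118 x 14 mm, lying at the right near the front edge; leave alone. Origin at the centre of its underside.
- column: Steel chromatography column, 18 x 144 x 16 mm, lying at the left near the front edge; leave alone. Origin at the centre of its underside.

How it is judged:
By the outcome, as a careful person would: the job done as asked, in the order asked, and still so for the second after the job is handed in, with the robot touching nothing.
It also fails if it takes over 53 s, if anything falls off the work surface, if the arm or the gripper's body presses on something with over 40 N, if the wrist force passes 120 N, or if a joint passes its speed limit or range.

ROBOT

A 6-joint arm with a two-finger parallel gripper is mounted at the origin on a cart in front of the work surface, level with it; the furniture and walls round the work are solid. World frame = base frame: x ahead of the robot, y to its left, z up, the work surface at z = 0. Lengths are in mm, angles in rad, forces in N, time in s.
With the tool pointing down it reaches from about 400 to 825 mm from the base axis. Payload 7 kg.
Tool frame: the origin (TCP) lies midway between the tips of the shut fingers; the grasp point (between the pads) lies 19 mm behind it; z points along the fingers, y is the direction in which the jaws open and shut (so a half turn about z gives the same grasp; the last joint's range is limited). The gripper opens to 85 mm and grips with 20 to 120 N. Pads are 22 mm wide; open, the fingers measure 114 mm over their backs; the gripper's body (76 mm by 85 mm) begins 54 mm behind the grasp point. The pads swing forward as they close: fully open they stand 13 mm farther back than shut.
Start: joints at [1.427, 0.359, 0.012, 0, -1.224, -0.288], TCP at [282.497, 613.018, 231.302] pointing down, gripper open.
Joint ranges: [-3.07, 3.07], [-1.43, 2.12], [-1.02, 1.25], [-3.03, 1.67], [-3.05, -0], [-3.03, 3.03]. Speed limits (rad/s): [2.39, 2.39, 3.01, 3.14, 3.14, 3.14].

INTERFACE

Orientations are given as [roll, pitch, yaw] about the fixed x, y, z axes, in that order (R = Rz(yaw) Ry(pitch) Rx(roll)).
In Python, from rig import observe, vision, job, spot_in gives the robot as it stands. The module is installed in compiled form; this text tells all that it offers.
- The arm moves only by the shell command python3 -m inch 'ROWS'. ROWS is JSON, a list that holds one entry, the list of rows, each a list of 7 numbers: the finger opening in cm, from 0 to 8.54, then the shift along the world's x, y, z in cm, then the turn, a rotation vector about the world's x, y, z in rad. In form: [[[grip, x, y, z, rx, ry, rz], ...]]. A call has 1 to 10 rows; each row is the pose to reach, as a shift and turn from the pose commanded when the call began; what a row does not reach only later rows make up. A row lasts 1/8 s, in which the tool goes at most 62.5 mm and 10.7 degrees, less where a joint would pass 70% of its speed; a pose out of reach is approached as far as the arm can. A call with a gripper value outside its range is refused whole. The fingers move at their own pace and stop on an object; the grip force is fixed at half the most. Time passes only in rows, so rows that repeat a pose let the fingers close. It gives the time, the measured TCP pose, the force and the opening at its end, in the units of the state.
- observe(): the state, without advancing time (a new reading comes with each control period).
- vision.camera(name): name is "scene" or "side" or "wrist"; returns the picture (480x640x3 uint8, red, green, blue); there is no depth.
- vision.camera_params(name): a dict with "fx", "fy", "cx", "cy" (pixels), "dist_coeffs" ([k1, k2, p1, p2, k3] as OpenCV has them; the pictures are not rectified), "R" (3x3) and "t" (3): a world point X has camera coordinates R X + t. Camera axes: x right, y down, z forward; pixel columns grow to the right and rows downward; lengths in mm; the calibration is good to about 2 mm. A picture is of the moment at which its call begins: read the wrist's pose just before it. camera_params takes no time and is no camera call; for the wrist camera it gives the pose at the moment of the call.
- job.sign_off(): hands the job in, once; it reports no verdict.
Trained networks look in the newest picture that a camera, given by its name, has taken for a name from the list of things; names that differ only in an ending like _2 or _b are one class to them, and where a whole thing is asked for, a point or a joint stands for the part that bears it (a point fixed in the world has none). Each returns a list of dicts, best first, with "score" (0 to 1); they miss things now and then, are a little off and sometimes report something else, mostly with a low value. They report only what shows in the picture. A call takes as long as a camera call.
- spot_in(camera, thing): "at" ([column, row] in pixels, amid what is visible of it).
The state is a dict: "time_s": time; "q": joint angles; "joint_velocities": joint speeds; "effort": joint torques, N m; "eef_pos": TCP position; "tcp_rot": TCP orientation; "ft_force": force on the tool from outside, world axes, zero at the start; "ft_torque": the same for the moment, N m; "grip_width": finger opening in mm.
Only numpy, scipy, OpenCV 4.12 (cv2) and the standard library are available. Lean on these libraries where they do the work, as an engineer would, in place of code of your own. Each camera call takes 0.05 s, during which the arm holds its last target. There are 200 camera calls.

## Working session

There is one attempt and no reset: what is moved stays moved. The work goes in short steps, Python scripts to look and compute and a shell command to move; the robot and the scene stay as the last step left them, time stands still between calls to the robot, and variables do not carry over. Pictures are saved under pics/ and viewed, about 8 in all and at most 12, crops included, and the job is handed in when it is done.

```bash
mkdir -p pics; cat > h.py <<'E'
import numpy as np, cv2
from rig import observe, vision, job, spot_in
def K(p): return np.array([[p['fx'],0,p['cx']],[0,p['fy'],p['cy']],[0,0,1.]])
def ray(p,uv):
    n=cv2.undistortPoints(np.array([[uv]],float),K(p),np.array(p['dist_coeffs'],float))[0,0]
    R=np.array(p['R']);t=np.array(p['t']).ravel()
    return -R.T@t, R.T@np.array([n[0],n[1],1.])
def onz(p,uv,z):
    c,d=ray(p,uv); return c+d*(z-c[2])/d[2]
def proj(p,X):
    R=np.array(p['R'],float);t=np.array(p['t'],float).ravel()
    return cv2.projectPoints(np.array(X,float).reshape(-1,3),cv2.Rodrigues(R)[0],t,K(p),np.array(p['dist_coeffs'],float))[0][:,0]
def snap(c,f=None):
    im=vision.camera(c)
    if f: cv2.imwrite('pics/'+f,im[:,:,::-1])
    return im
E
python3 - <<'E'
from h import *
s=observe();print(s['eef_pos'],s['tcp_rot'],s['time_s'],s['grip_width'])
Z=dict(disc_center=28,start_key_top=73,well=24,drawer_front=14,reader=50,timer=8,filter_tin=24,septa_pot=42)
for c in ['scene','side']:
    snap(c,c+'0.png');p=vision.camera_params(c);print(c,ray(p,(320,240)))
    for k,z in Z.items():
        for r in spot_in(c,k)[:2]: print(k,r['score'],np.round(r['at']),onz(p,r['at'],z).round())
E
```

```text
[282.30462913 612.60125655 230.36124971] [ 3.13991934e+00 -1.52176825e-04 -4.31861436e-01] 0.0 85.3708722136927
scene (array([-449.11979704, -491.74077654,  580.58743089]), array([ 0.8225417 ,  0.41247275, -0.39205853]))
disc_center 0.65 [321. 267.] [542.   1.  28.]
disc_center 0.65 [296. 260.] [548.  83.  28.]
start_key_top 0.41 [372. 254.] [ 598. -123.   73.]
start_key_top 0.31 [328. 251.] [560. -10.  73.]
drawer_front 0.63 [332. 271.] [561. -25.  14.]
reader 0.46 [452. 330.] [ 377. -388.   50.]
timer 0.9 [370. 295.] [ 497. -162.    8.]
filter_tin 0.64 [299. 261.] [553.  77.  24.]
filter_tin 0.33 [248. 230.] [673. 337.  24.]
septa_pot 0.71 [326. 248.] [638.  33.  42.]
side (array([1020.80218339,  523.92190728,  978.89536566]), array([-0.42602022, -0.42465144, -0.79887059]))
disc_center 0.71 [427. 340.] [544. 381.  28.]
disc_center 0.61 [308. 237.] [528.  -9.  28.]
start_key_top 0.54 [255. 221.] [ 610. -115.   73.]
start_key_top 0.4 [435. 288.] [450. 323.  73.]
well 0.73 [296. 238.] [552. -33.  24.]
drawer_front 0.95 [302. 240.] [537. -23.  14.]
reader 0.73 [265. 246.] [634. -55.  50.]
timer 0.7 [271. 206.] [ 514. -171.    8.]
filter_tin 0.85 [326. 271.] [569.  93.  24.]
septa_pot 0.63 [287. 285.] [670.  63.  42.]
```

View pics/scene0.png

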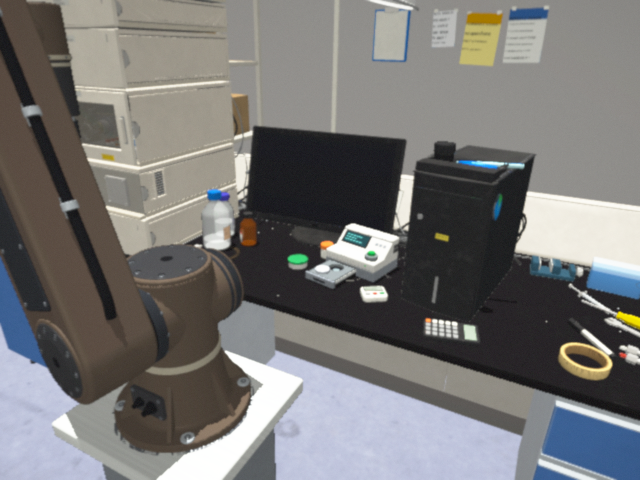

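View pics/side0.png

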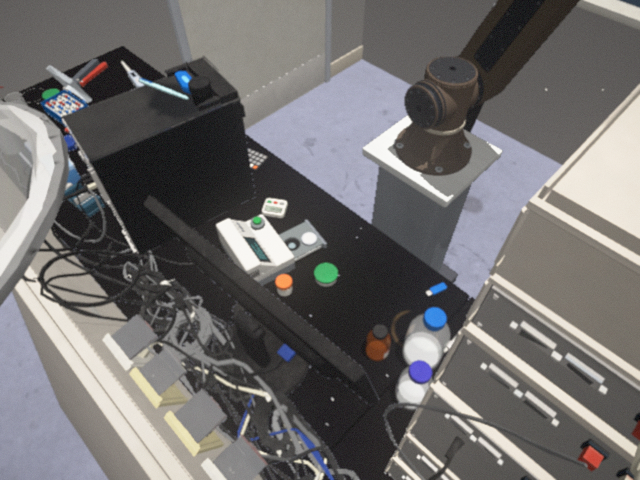

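The scene view shows the reader, with the disc at about (330,267) and the key at (371,254). In the side view the disc is at (309,239), the well at (292,243) and the key at (257,221). I'll go above it for a close look.

```bash
python3 -m inch '[[[3,0,-6,2,0,0,0],[3,1,-12,4,0,0,0],[3,2,-18,4,0,0,0],[3,4,-24,4,0,0,0],[3,6,-30,4,0,0,0],[3,8,-36,4,0,0,0],[3,10,-42,4,0,0,0],[3,13,-48,4,0,0,0],[3,16,-54,4,0,0,0],[3,18,-60,4,0,0,0]]]'
python3 -m inch '[[[3,2,-4,0,0,0,0],[3,2,-4,0,0,0,0],[3,2,-4,0,0,0,0]]]'
python3 - <<'E'
from h import *
s=observe();print(s['eef_pos'],s['tcp_rot'],s['time_s'],s['grip_width'])
p=vision.camera_params('wrist')
snap('wrist','w1.png');print(ray(p,(320,240)))
Z=dict(disc_center=32,start_key_top=73,well=24,drawer_front=14,timer=8)
for k,z in Z.items():
    for r in spot_in('wrist',k)[:2]: print(k,r['score'],np.round(r['at']),onz(p,r['at'],z).round())
E
```

```text
time_s: 2.15
eef_pos: [458.7, 23.6, 271.8]
tcp_rot: [-3.141, -0.001, -0.431]
ft_force: [1.0, 0.7, -0.5]
grip_width: 30.1
time_s: 2.52
eef_pos: [477.9, -14.6, 271.2]
tcp_rot: [-3.142, 0.0, -0.433]
ft_force: [-0.5, -0.1, 0.7]
grip_width: 29.7
[477.86074924 -14.64325839 271.23344327] [-3.14152867e+00  1.95783076e-04 -4.32890455e-01] 2.525 29.687558545764507
(array([540.04401374, -42.0859175 , 412.57962662]), array([-0.23226499,  0.11642567, -0.96571329]))
disc_center 0.69 [291. 150.] [535.  -8.  32.]
start_key_top 0.72 [375.   6.] [ 606. -115.   73.]
start_key_top 0.16 [292. 152.] [534. -12.  73.]
well 0.67 [305. 120.] [554. -30.  24.]
drawer_front 0.62 [307. 120.] [554. -32.  14.]
drawer_front 0.32 [  3. 200.] [618. 281.  14.]
timer 0.83 [451. 102.] [ 513. -161.    8.]
```

View pics/w1.png

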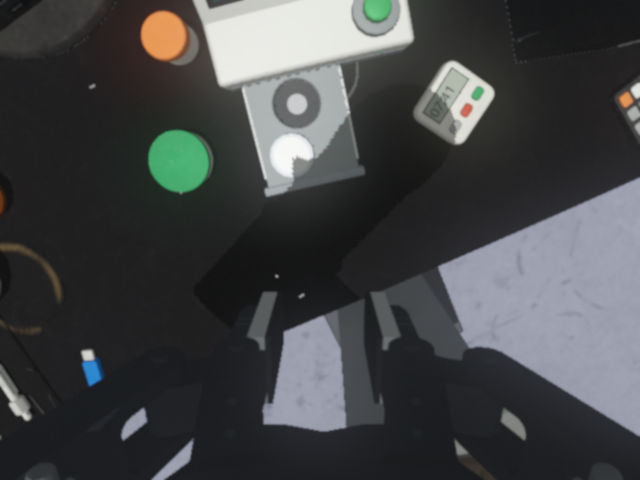

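The wrist view shows the well's black ring centred at (297,103), the disc at (292,156), bar ends at about (266,190) and (364,173), and the key at (378,6).

```bash
python3 - <<'E'
from h import *
p=vision.camera_params('wrist')
im=cv2.imread('pics/w1.png')
P={k:onz(p,uv,z) for k,(uv,z) in dict(well=((297,103),24),disc=((292,156),32),bl=((266,191),24),br=((364,174),24),key=((378,6),73),rl=((219,86),0),rr=((413,40),56)).items()}
for k,v in P.items(): print(k,v.round(1))
d=P['bl']-P['br'];print(np.linalg.norm(d)); a=np.arctan2(-d[0],d[1]);print('yaw',a)
w=P['well']-(P['bl']+P['br'])/2; print(w, np.arctan2(w[1],w[0]), np.linalg.norm(w))
e=P['disc']-P['well'];print(np.linalg.norm(e[:2]),np.arctan2(-e[1],-e[0]))
cv2.imwrite('pics/w1c.png',cv2.resize(im[0:220,200:420],None,fx=2.7,fy=2.7,interpolation=2))
E
```

```text
well [570.4 -28.8  24. ]
disc [530.2  -5.2  32. ]
bl [511.1  31.8  24. ]
br [487.2 -58.   24. ]
key [ 605.3 -115.9   73. ]
rl [617.7  32.2   0. ]
rr [ 573.8 -135.2   56. ]
92.95531703746988
yaw -0.25914933732159956
[ 71.26004308 -15.64962035   0.        ] -0.21618098727437773 72.95823707035856
46.62370076607015 -0.5306352285789113
```

View pics/w1c.png

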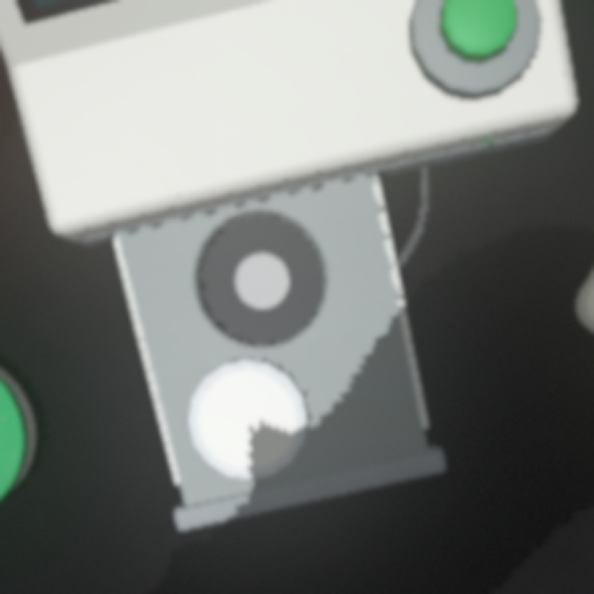

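Reader yaw is about -0.24, and the disc has to travel 46.6 mm along -0.53, which fits the figures given. Next I descend behind the disc, fingers 20 mm apart as a cradle.

```bash
python3 -m inch '[[[2,0.4,1.1,-5,0,0,-0.1],[2,0.8,2.2,-10,0,0,-0.1],[2,1.2,3.3,-15,0,0,-0.1],[2,1.2,3.3,-20,0,0,-0.1],[2,1.2,3.3,-21.5,0,0,-0.1],[2,1.2,3.3,-21.5,0,0,-0.1],[2,1.2,3.3,-21.5,0,0,-0.1]]]'
python3 - <<'E'
from h import *
s=observe();print(s['eef_pos'],s['tcp_rot'])
p=vision.camera_params('wrist')
snap('wrist','w2.png');print(ray(p,(320,240)))
print(proj(p,[[570.4,-28.8,24],[530.2,-5.2,32]]))
E
```

```text
time_s: 3.7
eef_pos: [490.7, 19.0, 57.2]
tcp_rot: [-3.141, -0.001, -0.531]
ft_force: [0.2, 0.2, 0.2]
grip_width: 19.9
[490.74391925  19.02640124  57.21061696] [-3.14053866e+00 -9.87595149e-04 -5.30983945e-01]
(array([549.66575961, -14.26165337, 198.65490653]), array([-0.21826993,  0.1388497 , -0.96601403]))
[[328.98956274  63.61940869]
 [328.9394077  183.90998121]]
```

View pics/w2.png

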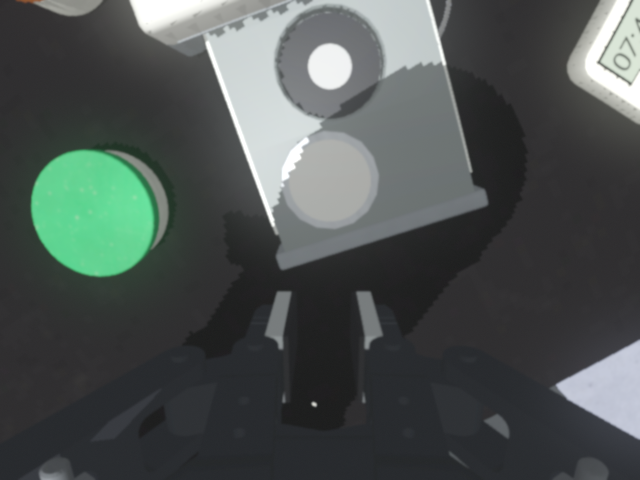

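The well and disc sit at (330,63) and (330,180), within about 2 mm of prediction, and the fingers line up. I'll lower, then push slowly.

```bash
python3 -m inch '[[[2,0,0,-1.5,0,0,0],[2,0,0,-2.7,0,0,0],[2,0,0,-3.1,0,0,0],[2,0,0,-3.1,0,0,0]]]'
python3 -m inch '[[[2,0.43,-0.25,0,0,0,0],[2,0.86,-0.51,0,0,0,0],[2,1.12,-0.66,0,0,0,0],[2,1.38,-0.81,0,0,0,0],[2,1.64,-0.96,0,0,0,0],[2,1.9,-1.11,0,0,0,0],[2,2.16,-1.27,0,0,0,0],[2,2.42,-1.42,0,0,0,0],[2,2.67,-1.57,0,0,0,0],[2,2.93,-1.72,0,0,0,0]]]'
python3 - <<'E'
from h import *
s=observe();print(s['eef_pos'],s['tcp_rot'])
p=vision.camera_params('wrist')
snap('wrist','w3.png')
print(proj(p,[[570.4,-28.8,24],[570.4,-28.8,32]]))
E
```

```text
time_s: 4.25
eef_pos: [490.0, 18.5, 25.3]
tcp_rot: [3.141, 0.0, -0.532]
ft_force: [-0.2, 0.3, -0.1]
grip_width: 19.8
time_s: 5.5
eef_pos: [519.4, 1.2, 25.3]
tcp_rot: [3.142, 0.0, -0.532]
ft_force: [0.4, -0.3, 0.1]
grip_width: 20.2
[519.44603229   1.18555763  25.27085715] [ 3.14154408e+00  5.40140817e-05 -5.31776750e-01]
[[327.23802548 155.10370848]
 [327.46447956 156.65984405]]
```

View pics/w3.png

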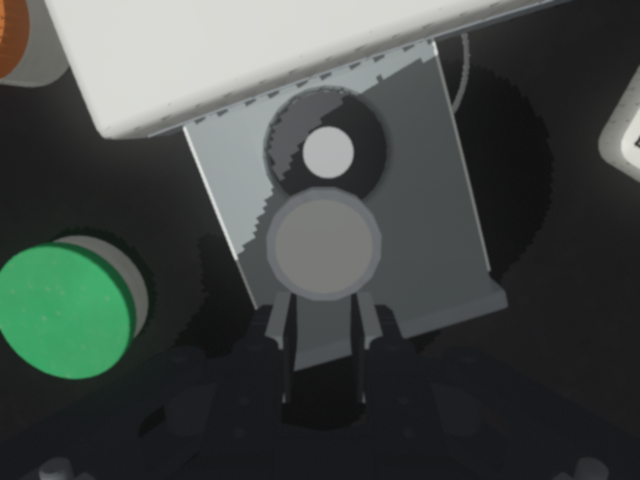

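Disc at (324,243) and well at (327,150), about 32 mm to go with a 1 mm shift to the right. I'll push on 24 mm and look again.

```bash
python3 -m inch '[[[2,0.2,-0.13,0,0,0,0],[2,0.4,-0.26,0,0,0,0],[2,0.6,-0.39,0,0,0,0],[2,0.8,-0.52,0,0,0,0],[2,1.01,-0.65,0,0,0,0],[2,1.21,-0.78,0,0,0,0],[2,1.41,-0.91,0,0,0,0],[2,1.61,-1.04,0,0,0,0],[2,1.81,-1.17,0,0,0,0],[2,2.02,-1.3,0,0,0,0]]]'
python3 - <<'E'
from h import *
s=observe();print(s['eef_pos'],s['tcp_rot'])
p=vision.camera_params('wrist')
snap('wrist','w4.png')
print(proj(p,[[570.4,-28.8,24],[570.4,-28.8,32]]))
E
```

```text
time_s: 6.8
eef_pos: [539.7, -11.8, 25.3]
tcp_rot: [3.142, -0.0, -0.532]
ft_force: [-0.5, -0.2, 1.1]
grip_width: 19.9
[539.65062219 -11.81348779  25.31676689] [ 3.14158707e+00 -7.63065329e-06 -5.31788206e-01]
[[324.33715364 224.45417698]
 [324.39111538 229.83057157]]
```

View pics/w4.png

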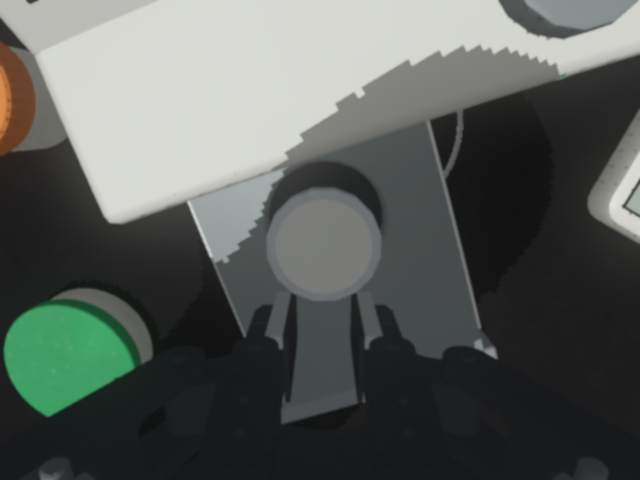

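Disc at (324,244) is overlapping the well (centre about (325,221)), with roughly 7 mm left. I'll finish slowly.

```bash
python3 -m inch '[[[2,0.09,-0.05,0,0,0,0],[2,0.17,-0.1,0,0,0,0],[2,0.26,-0.15,0,0,0,0],[2,0.35,-0.2,0,0,0,0],[2,0.43,-0.25,0,0,0,0],[2,0.52,-0.3,0,0,0,0],[2,0.6,-0.35,0,0,0,0],[2,0.65,-0.38,0,0,0,0],[2,0.65,-0.38,0,0,0,0]]]'
python3 - <<'E'
from h import *
s=observe();print(s['eef_pos'],s['tcp_rot'])
p=vision.camera_params('wrist')
im=snap('wrist','w5.png')
print(proj(p,[[570.4,-28.8,24],[570.4,-28.8,32]]))
E
```

```text
time_s: 7.98
eef_pos: [546.1, -15.5, 25.3]
tcp_rot: [-3.142, -0.0, -0.532]
ft_force: [0.1, 0.2, 0.2]
grip_width: 20.1
[546.0631887  -15.53334167  25.29970417] [-3.14155697e+00 -1.07189914e-05 -5.31873529e-01]
[[324.41416911 244.81375719]
 [324.4710536  251.23419389]]
```

View pics/w5.png

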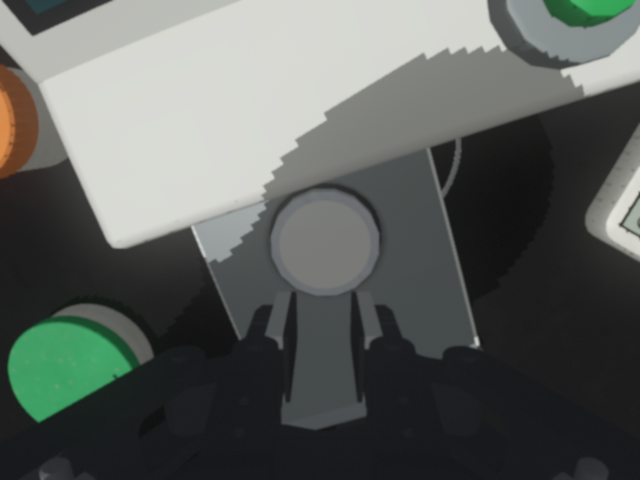

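The disc looks smaller (108 px against 114 px) and is concentric with the well, so it has dropped in. I'll lift, back off in front of the bar, turn to the drawer axis and check.

```bash
python3 -m inch '[[[2,0,0,2,0,0,0],[2,0,0,4,0,0,0],[2,-2.5,0.4,5,0,0,0.1],[2,-5,0.8,6,0,0,0.2],[2,-7.5,1.1,7,0,0,0.29],[2,-7.5,1.1,7,0,0,0.29],[2,-7.5,1.1,7,0,0,0.29]]]'
python3 - <<'E'
from h import *
s=observe();print(s['eef_pos'],s['tcp_rot'])
p=vision.camera_params('wrist')
im=snap('wrist','w6.png')
c=proj(p,[[570.4,-28.8,24],[496.6,-10.7,24]]);print(c)
u,v=c[0].astype(int); a,b=max(v-110,0),v+240
cv2.imwrite('pics/w6c.png',cv2.resize(im[a:b,u-180:u+180,::-1],None,fx=1.7,fy=1.7)); print(u-180,a)
E
```

```text
time_s: 8.9
eef_pos: [471.6, -4.4, 95.5]
tcp_rot: [-3.141, -0.001, -0.242]
ft_force: [0.1, -0.7, -0.8]
grip_width: 19.8
[471.59734192  -4.35369231  95.5198874 ] [-3.14116096e+00 -8.35249050e-04 -2.42397900e-01]
[[325.64783093  57.02360867]
 [325.79984523 212.51275984]]
145 0
```

View pics/w6c.png

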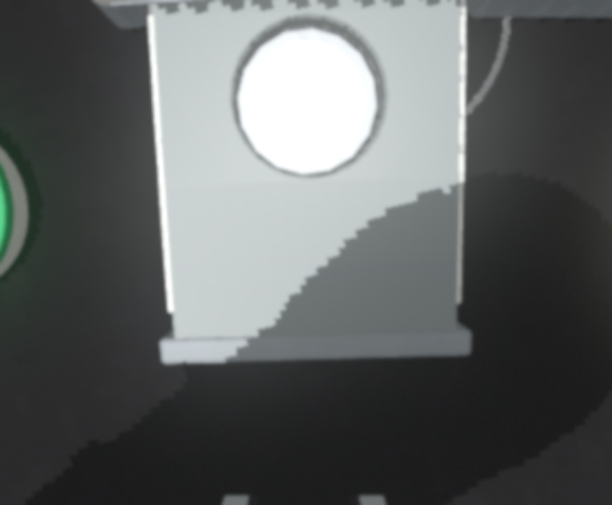

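The disc lies concentric and flat in the well, with an even dark gap round it. The bar is square to the tool and about 3 mm to the right. I'll descend and push the drawer.

```bash
python3 -m inch '[[[2,0,-0.3,-4,0,0,0.02],[2,0,-0.3,-7.5,0,0,0.02],[2,0,-0.3,-8.1,0,0,0.02],[2,0,-0.3,-8.1,0,0,0.02]]]'
python3 -m inch '[[[2,0.7,-0.16,0,0,0,0],[2,1.2,-0.27,0,0,0,0],[2,1.66,-0.37,0,0,0,0],[2,2.15,-0.48,0,0,0,0],[2,2.8,-0.63,0,0,0,0],[2,3.5,-0.78,0,0,0,0],[2,4.2,-0.94,0,0,0,0],[2,4.9,-1.1,0,0,0,0],[2,5.6,-1.25,0,0,0,0],[2,6.3,-1.41,0,0,0,0]]]'
python3 -m inch '[[[2,0.7,-0.16,0,0,0,0],[2,1.4,-0.31,0,0,0,0],[2,2.1,-0.47,0,0,0,0],[2,2.7,-0.6,0,0,0,0],[2,3.2,-0.72,0,0,0,0],[2,3.6,-0.81,0,0,0,0],[2,3.9,-0.87,0,0,0,0],[2,3.9,-0.87,0,0,0,0]]]'
```

```text
time_s: 9.45
eef_pos: [471.4, -7.6, 14.2]
tcp_rot: [3.141, 0.001, -0.222]
ft_force: [-0.9, 0.4, -0.4]
grip_width: 20.2
time_s: 10.7
eef_pos: [534.5, -21.7, 14.3]
tcp_rot: [-3.142, -0.0, -0.222]
ft_force: [-2.4, 1.6, 1.4]
grip_width: 19.7
time_s: 11.7
eef_pos: [572.7, -30.5, 14.1]
tcp_rot: [3.141, 0.001, -0.222]
ft_force: [-2.9, 2.5, 0.0]
grip_width: 19.9
```

```bash
python3 -m inch '[[[2,0.1,-0.02,0,0,0,0],[2,0.2,-0.04,0,0,0,0],[2,0.3,-0.07,0,0,0,0],[2,0.4,-0.09,0,0,0,0]]]'
python3 -m inch '[[[2,0.1,-0.02,0,0,0,0],[2,0.2,-0.04,0,0,0,0],[2,0.2,-0.04,0,0,0,0]]]'
```

```text
time_s: 12.2
eef_pos: [572.9, -30.9, 13.8]
tcp_rot: [3.14, 0.007, -0.223]
ft_force: [-18.4, 11.4, 12.9]
grip_width: 20.1
time_s: 12.58
eef_pos: [572.9, -31.3, 13.5]
tcp_rot: [3.139, 0.01, -0.223]
ft_force: [-22.0, 13.0, 15.1]
grip_width: 19.9
```

```bash
python3 -m inch '[[[2,-1.2,0.27,0,0,0,0],[2,-2.5,0.55,0,0,0,0],[2,-2.5,0.55,4,0,0,0],[2,-3,0,9,0,0,0],[2,-3.5,-1.5,14,0,0,0],[2,-3.5,-1.5,14,0,0,0],[2,-3.5,-1.5,14,0,0,0]]]'
python3 - <<'E'
from h import *
s=observe();print(s['eef_pos'],s['tcp_rot'],s['ft_force'])
p=vision.camera_params('wrist')
im=snap('wrist','w7.png')
# predicted home geometry with yaw -0.22
for yaw in (-.22,-.24):
    d=np.array([np.cos(yaw),np.sin(yaw),0]);l=np.array([-d[1],d[0],0])
    o=np.array([570.4,-28.8,0])+30*d
    F=[o-11*d+y*l+[0,0,24] for y in (-48,48)]+[o+y*l+[0,0,56] for y in (-106,58)]
    print(yaw,o.round(1),proj(p,F).round().tolist())
for r in spot_in('wrist','start_key_top')[:2]: print(r,onz(p,r['at'],73).round(1))
E
```

```text
time_s: 13.45
eef_pos: [543.8, -46.7, 154.3]
tcp_rot: [-3.141, -0.001, -0.222]
ft_force: [-0.3, -0.2, -0.8]
grip_width: 20.2
[543.81341825 -46.72675711 154.30188548] [-3.14095202e+00 -9.47334471e-04 -2.22398806e-01] [-0.29896646 -0.24964564 -0.82586499]
-0.22 [599.7 -35.3   0. ] [[363.0, 172.0], [216.0, 172.0], [470.0, 158.0], [183.0, 159.0]]
-0.24 [599.5 -35.9   0. ] [[364.0, 173.0], [216.0, 171.0], [470.0, 162.0], [184.0, 157.0]]
{'at': [424.5, 110.2], 'score': 0.68} [ 608.4 -113.7   73. ]
```

View pics/w7.png

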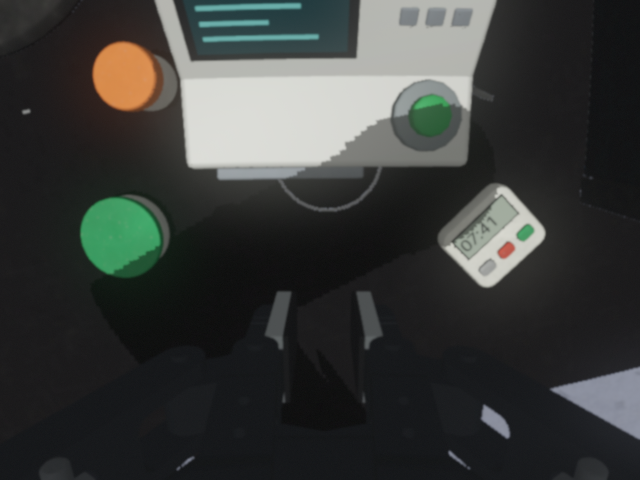

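The drawer is home: the bar edge at row 180 lies about 15 px below the reader edge at row 165, against 14 predicted. It also stopped hard, with no motion at 22 N. The key top is at about (432,115).

```bash
python3 - <<'E'
from h import *
p=vision.camera_params('wrist')
im=cv2.imread('pics/w7.png');h=cv2.cvtColor(im,cv2.COLOR_BGR2HSV)
m=cv2.inRange(h,(50,120,40),(75,255,255));m[:, :380]=0;m[160:]=0
n,_,st,c=cv2.connectedComponentsWithStats(m);i=1+st[1:,4].argmax();print(st[i],c[i])
for uv in (c[i],(432,115)): print(onz(p,uv,73).round(1))
E
```

```text
[414  95  37  41 854] [433.8559719  114.61241218]
[ 604.5 -117.8   73. ]
[ 604.6 -116.8   73. ]
```

```bash
python3 -m inch '[[[0,2,-2.3,0,0,0,0],[0,4,-4.6,0,0,0,0],[0,6.1,-7,-1,0,0,0],[0,6.1,-7,-4,0,0,0],[0,6.1,-7,-6.5,0,0,0],[0,6.1,-7,-7.4,0,0,0],[0,6.1,-7,-7.4,0,0,0],[0,6.1,-7,-7.4,0,0,0]]]'
python3 -m inch '[[[0,0,0,-0.3,0,0,0],[0,0,0,-0.6,0,0,0],[0,0,0,-0.8,0,0,0],[0,0,0,-0.9,0,0,0],[0,0,0,-1.0,0,0,0],[0,0,0,-1.0,0,0,0]]]'
```

```text
time_s: 14.55
eef_pos: [605.7, -116.4, 81.1]
tcp_rot: [-3.141, -0.001, -0.221]
ft_force: [0.3, -0.4, 0.0]
grip_width: 0.1
time_s: 15.3
eef_pos: [605.7, -116.6, 72.0]
tcp_rot: [-3.141, -0.002, -0.221]
ft_force: [-3.9, 1.8, 12.6]
grip_width: 0.5
```

```bash
python3 -m inch '[[[0,0,0,-0.1,0,0,0],[0,0,0,-0.2,0,0,0],[0,0,0,-0.2,0,0,0]]]'; python3 - <<'E'
from h import *
snap('side'); p=vision.camera_params('side'); print(spot_in('side','start_key_top')[:2])
im=snap('wrist','w8.png'); 
cv2.imwrite('pics/w8c.png',im[:,:,::-1])
E
```

```text
time_s: 15.68
eef_pos: [605.8, -116.5, 71.7]
tcp_rot: [-3.142, -0.003, -0.221]
ft_force: [-8.2, 5.3, 25.0]
grip_width: 0.1
[]
```

View pics/w8c.png

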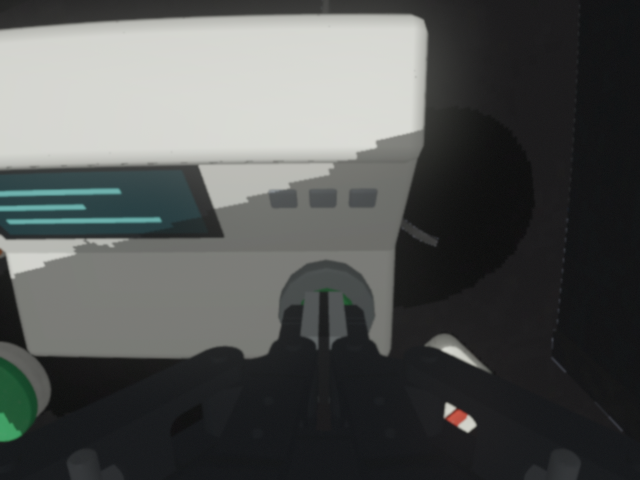

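The press goes stiff at z≈72 although the key should travel to 68. I'll check the force profile while easing up.

```bash
python3 -m inch '[[[0,0,0,0.2,0,0,0],[0,0,0,0.2,0,0,0]]]'|sed -n '2p;4p'; for i in 1 2 3 4 5; do python3 -m inch '[[[0,0,0,0.1,0,0,0],[0,0,0,0.1,0,0,0]]]'|sed -n '2p;4p'; done
python3 - <<'E'
from h import *
s=observe();p=vision.camera_params('wrist');e=s['eef_pos'];d=np.array([.9756,-.2195,0])
print(e,proj(p,[e,e+11*d,e-11*d]).round())
E
```

```text
eef_pos: [605.6, -116.5, 71.9]
ft_force: [-3.1, 2.8, 12.8]
eef_pos: [605.6, -116.6, 72.1]
ft_force: [-0.5, 2.1, 7.4]
eef_pos: [605.6, -116.5, 72.5]
ft_force: [1.5, 2.1, 3.7]
eef_pos: [605.2, -116.7, 73.4]
ft_force: [2.5, 0.4, 2.4]
eef_pos: [604.9, -116.7, 74.3]
ft_force: [1.5, 0.1, 3.6]
eef_pos: [604.8, -116.7, 75.2]
ft_force: [0.9, -0.0, 2.2]
[ 604.76677324 -116.73582051   75.21350701] [[326. 318.]
 [326. 291.]
 [326. 345.]]
```

```bash
for i in 1 2 3 4; do python3 -m inch '[[[0,0,0,0.1,0,0,0],[0,0,0,0.1,0,0,0]]]'|sed -n '2p;4p'; done
```

```text
eef_pos: [604.7, -116.7, 76.2]
ft_force: [0.9, 0.1, 0.4]
eef_pos: [604.6, -116.6, 77.1]
ft_force: [0.3, -0.9, 0.5]
eef_pos: [604.8, -116.6, 78.2]
ft_force: [0.2, 0.0, 0.8]
eef_pos: [605.0, -116.6, 79.3]
ft_force: [0.7, 1.1, -0.0]
```

The force shows about 5 mm of spring travel (≈77 to 72) and then a hard stop at 25 N, and it drops to zero on release. So the key went fully down and came back up. Now I retreat and make a last check.

```bash
python3 -m inch '[[[0,0,0,3,0,0,0],[0,0,0,7,0,0,0],[0,-3,3,8,0,0,0],[0,-6,7,8,0,0,0],[0,-6,7,7.5,0,0,0],[0,-6,7,7.5,0,0,0],[0,-6,7,7.5,0,0,0]]]'
python3 - <<'E'
from h import *
a=snap('wrist','w9.png');b=cv2.imread('pics/w7.png')[:,:,::-1]
cv2.imwrite('pics/cmp.png',np.hstack([b[:300,60:560],a[:300,60:560]])[:,:,::-1][:,:,:].copy()) 
im=cv2.imread('pics/cmp.png');cv2.imwrite('pics/cmp.png',cv2.resize(im,(800,240)))
h=cv2.cvtColor(a,cv2.COLOR_RGB2HSV)
m=cv2.inRange(h,(50,120,40),(75,255,255));m[:, :380]=0;m[160:]=0
n,_,st,c=cv2.connectedComponentsWithStats(m);i=1+st[1:,4].argmax();print(st[i],c[i],observe()['eef_pos'])
E
```

```text
time_s: 19.2
eef_pos: [545.5, -47.1, 154.2]
tcp_rot: [3.141, 0.0, -0.222]
ft_force: [0.2, -0.5, -0.2]
grip_width: 0.0
[418 110  32  29 500] [435.912 125.676] [545.43879676 -47.18496414 154.0886547 ]
```

View pics/cmp.png

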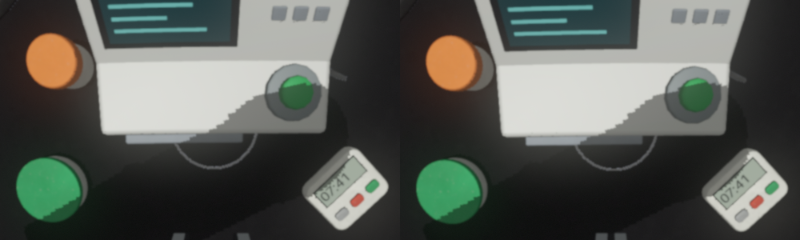

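Before and after the press, the two views show the same thing: key up, drawer bar in place, and tin, pot and timer not moved. I'm handing it in.

```bash
python3 -c "from rig import job;print(job.sign_off())"
```

```text
the job is handed in; nothing more can be done
None
```

I nudged the disc into its well, pushed the drawer home, then pressed the start key and let it come up. The job was handed in at about 19 s of robot time.

- **Disc:** I pushed it slowly with the fingertips as a cradle. The close view afterwards showed it lying flat and centred in the well, with a dark gap all round. It was not seen again after the drawer closed over it.
- **Drawer:** It moved easily until it hit a hard stop, with no further movement at about 22 N. The picture put its front bar within about 1 mm of the home position. In the last view the bar was still there.
- **Start key:** The force showed about 5 mm of spring travel and then a hard stop, pushed to 25 N, falling to zero as I lifted. The last picture shows the key up.
- **Surroundings:** The tin, pot and timer look unmoved in the last pictures. I did not re-check the bottles, memory stick, calculator or column, but the arm did not go near them after the first approach.

**One disagreement:** the key's stop came at a tool height of about 72 mm, where the given heights put it at 68 mm. I took this as an offset of about 4 mm at the tips of the shut fingers, because the length of the spring travel matched the full 5 mm.

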